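Close and secure the medicine transport case

TASK

Shut the lid of the grey transport case fully, and only then turn both of its turnbuttons in until each points square across the edge of the lid, so that the lid is barred. Leave the other things on the counter where they are.

Things in the scene. Friction and masses are not known exactly. Their poses are not given: they have to be found in the camera images.
- case: grey plastic case, an open-topped box 170 (its x) x 240 (its y) x 90 mm high, walls 5 mm, fixed to the counter; origin at the centre of its underside, x points from its front (facing the robot) to its hinge side, y to its left. On each short side a flange, flush with the rim, stands out 40 mm and carries a turnbutton. Two loose cartons up to 45 mm high lie inside
- lid (a joint): the case's lid, a flat grey plate 170 x 240 x 8 mm hinged along the case's far (+x) rim: 0 = fully shut on the rim (top then 98.5 mm above the counter), grows as it opens, 1.57 = upright, limit 1.9. Starts between 0.9 and 1.75. Stiff hinge (0.5 N m of friction): it stays where it is left and must be pushed all the way down, with about 4 N
- lid_hinge (a point): middle of the lid's hinge line, at the underside of the lid: 85 mm behind the case's centre, 90.5 mm above the counter; the hinge line runs along the case's y
- lid_edge (a point): middle of the lid's free edge on its outer (top) face, 170 mm from the hinge line; moves with the lid
- turn_left (a joint): the left turnbutton: angle (rad, positive anticlockwise from above) of its bar from pointing straight out, away from the case (case +y). 0 = straight out; +3.14 or -3.14 = straight in across the lid's edge (secured). It turns either way, with stops at +3.4 and -3.4; friction (0.06 N m, 2 N at the rib) keeps it where it is left. Starts between -1.4 and 1.4
- left_pivot (a point): on the left turnbutton's vertical axis, at the bar's underside: in the case frame 10 mm to the front (-x), 142 mm to the left (22 mm outside the lid's edge), 100.5 mm up, 2 mm above the shut lid. x axis along the bar. The steel bar is 16 mm wide, 6 mm thick, 48 mm long from the axis; a rib 8 mm thick stands along it, 11 to 47 mm from the axis, top at 126.5 mm
- left_tip (a point): outer end of the left turnbutton's bar, 48 mm from its axis, half-way up the rib (116.5 mm above the counter)
- turn_right (a joint): the right turnbutton: angle (rad, positive anticlockwise from above) of its bar from pointing straight out, away from the case (case -y). 0 = straight out; +3.14 or -3.14 = straight in across the lid's edge (secured). It turns either way, with stops at +3.4 and -3.4; friction (0.06 N m, 2 N at the rib) keeps it where it is left. Starts between -1.4 and 1.4
- right_pivot (a point): the same point on the right turnbutton, 10 mm in front of the case's centre and 142 mm to its right; same shape and heights
- right_tip (a point): outer end of the right turnbutton's bar, as on the left
- carton_a: white medicine carton, 45 x 90 x 28 mm, lying in front of the case; origin under its centre; to be left alone
- carton_b: white medicine carton, 50 x 110 x 35 mm; origin under its centre; to be left alone
- pill_jar: amber jar with white cap, 44 mm across, 70 mm high, in front of the case; origin under its centre; to be left alone
- pot: white ceramic bowl, 80 mm across, 60 mm high; origin under its centre; to be left alone
- pen_box: dark metal pen box 70 x 90 x 90 mm with pens up to 140 mm high; origin under its centre; to be left alone
- roll: roll of label paper standing on end, 70 mm across, 30 mm high; origin under its centre; to be left alone
- tray: flat open steel tray for counting tablets, 110 x 160 x 18 mm; origin under its centre; to be left alone

How it is judged:
By the outcome, as a careful person would: the job done as asked, in the order asked, and still so for the second after the job is handed in, with the robot touching nothing.
It also fails if it takes over 64 s, if anything falls off the work surface, if the arm or the gripper's body presses on something with over 40 N, if the wrist force passes 120 N, or if a joint passes its speed limit or range.

ROBOT

A 7-joint arm with a two-finger parallel gripper is mounted at the origin on the work surface. World frame = base frame: x ahead of the robot, y to its left, z up, the work surface at z = 0. Lengths are in m, angles in rad, forces in N, time in s.
With the tool pointing down it reaches from about 0.425 to 0.875 m from the base axis. Payload 4.7 kg.
Tool frame: the origin (TCP) lies midway between the tips of the shut fingers; the grasp point (between the pads) lies 19 mm behind it; z points along the fingers, y is the line along which they close (so a half turn about z gives the same grasp; the last joint's range is limited). The gripper opens to 87 mm and grips with 3 to 60 N. Pads are 19 mm wide; open, the fingers measure 117 mm over their backs; the gripper's body (75 mm by 190 mm) begins 51 mm behind the grasp point.
Start: joints at [1.116, 0.321, -0.07, 1.45, 0.023, 1.371, -0.057], TCP at [0.294, -0.58, 0.223] pointing down, gripper open.
Joint ranges: [-2.86, 2.86], [-0.3, 2.09], [-1.38, 1.24], [0.06, 2.45], [-1.56, 4.7], [0.09, 2.05], [-2.69, 2.69]. Speed limits (rad/s): [2.57, 2.57, 3.14, 3.14, 3.14, 3.14, 3.14].

INTERFACE

Orientations are given as a rotation vector (axis times angle).
In Python, from bench import manip gives the robot as it stands. The module is installed in compiled form; this text tells all that it offers.
- The arm moves only by the tool arm_command, never from a script. Its argument "steps" is a list that holds one entry, the list of rows, each a list of 7 numbers: the turn, a rotation vector about the world's x, y, z in rad, then the shift along the world's x, y, z in mm, then the closure, from -1 (fully open) to 1 (shut), so that 0 is half open. In form: [[[rx, ry, rz, tx, ty, tz, hand], ...]]. A call has 1 to 12 rows; each row shifts and turns the commanded pose from where the row before left it; what a row does not reach is not made up. A row lasts 1/10 s, in which the tool goes at most 50 mm and 8.59 degrees, less where a joint would pass 70% of its speed; a pose out of reach is approached as far as the arm can. A call is refused whole if a number of a shift passes 50 or a number of a turn 0.15, either way. A call with a gripper value outside its range is refused whole. The fingers move at their own pace and stop on an object; the grip force is fixed at half the most. Time passes only in rows, so rows that do not move let the fingers close. It gives the time, the measured TCP pose, the force, the opening and the grip force at its end, in the units of the state.
- manip.state(): the state, without advancing time (a new reading comes with each control period).
- manip.camera(name): name is "side" or "top"; returns (picture, depth): 400x640x3 uint8, red, green, blue; 400x640 float32, m along the optical axis (not along the pixel's ray), 0 where there is no reading.
- manip.camera_params(name): a dict with "mtx" (3x3 intrinsics, pixels), "distortion" ([k1, k2, p1, p2, k3] as OpenCV has them; the pictures are not rectified), "extrinsics" (4x4, takes a point from camera to world coordinates). Camera axes: x right, y down, z forward; pixel columns grow to the right and rows downward; lengths in m; the calibration is good to about 2 mm. A picture is of the moment at which its call begins. camera_params takes no time and is no camera call.
- manip.finish_job(): hands the job in; it is judged then, once.
The state is a dict: "time": time; "joint_positions": joint angles; "qvel": joint speeds; "joint_efforts": joint torques, N m; "tool_pos": TCP position; "orientation": TCP orientation; "wrist_force": force on the tool from outside, world axes, zero at the start; "moment": the same for the moment, N m; "opening": finger opening in m; "grasp_force": force on a finger pad.
Only numpy, scipy, OpenCV 4.12 (cv2) and the standard library are available. Lean on these libraries where they do the work, as an engineer would, in place of code of your own. Each camera call takes 0.05 s, during which the arm holds its last target. There are 200 camera calls.

## Working session

There is one attempt and no reset: what is moved stays moved. The work goes in short steps, Python scripts to look and compute and a tool call to move; the robot and the scene stay as the last step left them, time stands still between calls to the robot, and variables do not carry over. Pictures are saved under pics/ and viewed, at most 10 in all, crops included, and the job is handed in when it is done.

Besides the shell and the picture viewer there is one more tool, called after ">>>" in YAML: its name, and indented under it one key for each argument. arm_command: Moves the arm, as the interface text tells. Its arguments: {"type":"object","properties":{"steps":{"type":"array","items":{"type":"array","items":{"type":"array","items":{"type":"number"}}}}},"required":["steps"]}

```bash
mkdir -p pics; python3 - <<'E'
from bench import manip
import cv2,numpy as np
for n in("top","side"):
    p,d=manip.camera(n); cv2.imwrite(f"pics/{n}0.png",p[:,:,::-1]); np.savez(f"{n}0.npz",p=p,d=d)
    c=manip.camera_params(n); print(n,np.round(c["mtx"],1).tolist(),c["distortion"],np.round(c["extrinsics"],3).tolist())
print(manip.state())
E
```

```text
top [[413.1, 0.0, 315.4], [0.0, 413.1, 199.2], [0.0, 0.0, 1.0]] [-0.0627728  0.         0.         0.         0.       ] [[0.024, -0.982, 0.187, 0.328], [-1.0, -0.022, 0.013, -0.004], [-0.009, -0.187, -0.982, 1.148], [0.0, 0.0, 0.0, 1.0]]
side [[370.5, 0.0, 322.4], [0.0, 370.5, 195.4], [0.0, 0.0, 1.0]] [-0.04859545  0.          0.          0.          0.        ] [[0.993, -0.066, 0.1, 0.426], [-0.12, -0.583, 0.804, -0.88], [0.006, -0.81, -0.586, 0.747], [0.0, 0.0, 0.0, 1.0]]
{'time': 0.1, 'joint_positions': array([ 1.11612132,  0.32176791, -0.07007217,  1.45153642,  0.02262305,
        1.3708038 , -0.05690289]), 'qvel': array([-0.0011799 , -0.00039298, -0.00030428, -0.00195164, -0.00030859,
       -0.00043717, -0.0007619 ]), 'joint_efforts': array([-1.07262229e-04, -4.92573059e+01, -4.05630218e-01, -3.13398242e+01,
       -6.41041668e-02,  3.94743495e-02,  1.00096520e-04]), 'tool_pos': array([ 0.29338702, -0.57947175,  0.22156675]), 'orientation': array([-3.05407996e+00, -7.29269469e-01,  8.10604215e-04]), 'wrist_force': array([ 0.40527215,  0.37419418, -0.35763544]), 'moment': array([ 0.0213714 , -0.00864974, -0.00284407]), 'grasp_force': 0.0, 'opening': 0.0869583162105716}
```

View pics/top0.png

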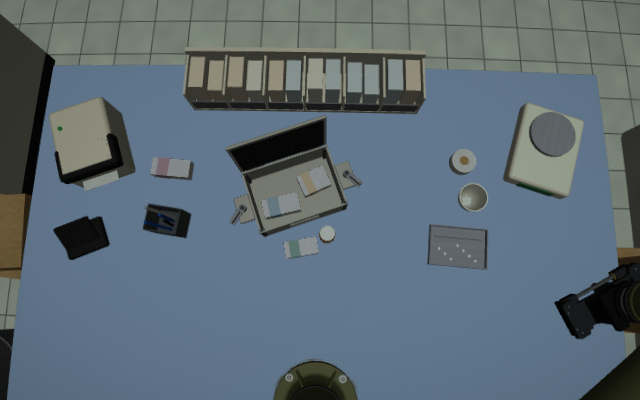

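View pics/side0.png

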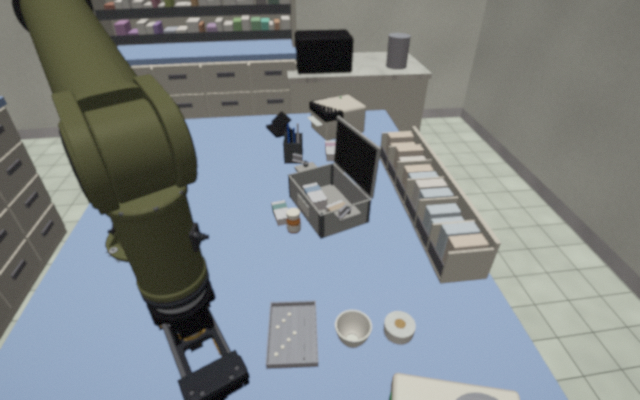

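Top: the case is near (297,192) and turned, its lid is up at (280,145), and the turnbuttons are near (240,212) and (350,178). Carton_a (301,247) and the jar (327,233) stand in front. The side view agrees. Next I enlarge the case.

```bash
python3 - <<'E'
import cv2
p=cv2.imread("pics/top0.png")[110:260,220:370]
cv2.imwrite("pics/crop0.png",cv2.resize(p,(600,600),interpolation=cv2.INTER_CUBIC))
E
```

```text
(no output)
```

View pics/crop0.png

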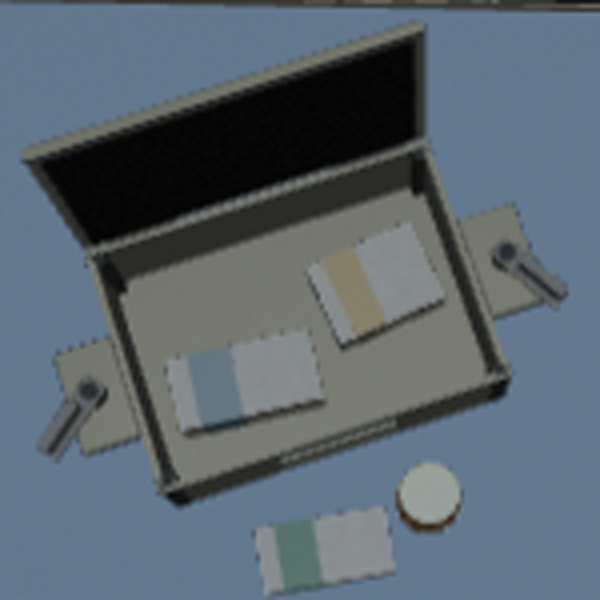

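Crop, at 4x with offset (220,110): rim corners are FL (163,490), FR (509,379), BL (93,252) and BR (428,146). The pivots are L (90,390) and R (506,253), the bar tips L (46,449) and R (562,297), and the lid's free edge corners (26,155) and (423,27).

```bash
cat > h.py <<'E'
import numpy as np,cv2
from bench import manip
def ray(n,uv):
    c=manip.camera_params(n); E=np.array(c["extrinsics"])
    q=cv2.undistortPoints(np.array(uv,float).reshape(-1,1,2),np.array(c["mtx"]),np.array(c["distortion"]))[:,0]
    return E[:3,3],np.c_[q,np.ones(len(q))]@E[:3,:3].T
def onz(n,uv,z):
    o,r=ray(n,uv); return o+r*((z-o[2])/r[:,2])[:,None]
E
python3 - <<'E'
from h import *
f=lambda a:np.array(a)/4+[219.6,109.6]
R=onz("top",f([(163,490),(509,379),(93,252),(428,146)]),.0905)
FL,FR,BL,BR=R
print(R.round(3),[np.linalg.norm(a).round(3) for a in(FL-FR,BL-BR,FL-BL,FR-BR)])
c=R.mean(0); y=(FL-FR)+(BL-BR); ya=np.arctan2(-y[0],y[1]); x2=(BL-FL)+(BR-FR); print("c",c,"yaw",ya,np.arctan2(x2[1],x2[0]))
P=onz("top",f([(90,390),(506,253)]),.12);T=onz("top",f([(46,449),(562,297)]),.12)
print("piv",P.round(3),np.linalg.norm(P[0]-P[1]),"tips",T.round(3),np.linalg.norm(T-P,axis=1))
cp=P.mean(0);d=P[0]-P[1];print("yawP",np.arctan2(-d[0],d[1]))
ya=np.arctan2(-d[0],d[1])
for i in(0,1):
    v=T[i]-P[i]; a=np.arctan2(v[1],v[0]); b=ya+(np.pi/2 if i==0 else -np.pi/2); print("turn",(a-b+np.pi)%(2*np.pi)-np.pi)
print("centre from pivots",cp[:2]+.01*np.array([np.cos(ya),np.sin(ya)]))
# lid edge: ray meets vertical planes at +-120 side
o,r=ray("top",f([(26,155),(423,27)])); yv=np.array([-np.sin(ya),np.cos(ya),0]);xv=np.array([np.cos(ya),np.sin(ya),0])
C=cp+.01*xv
for i,s in((0,.12),(1,-.12)):
    t=(s-(o-C)@yv)/(r[i]@yv); X=o+r[i]*t; h=(X-C)@xv-.085; print("edge",X, h,X[2]-.0905,np.hypot(h,X[2]-.0905),np.arctan2(X[2]-.0905,-h))
D=np.load("top0.npz")["d"]
for n,uv in(("jar",(327,233)),("carton",(301,247)),):
    print(n,onz("top",[uv],.07 if n=="jar" else .028).round(3))
E
```

```text
[[ 0.44   0.15   0.091]
 [ 0.518 -0.072  0.091]
 [ 0.597  0.204  0.091]
 [ 0.675 -0.016  0.091]] [np.float64(0.235), np.float64(0.234), np.float64(0.166), np.float64(0.167)]
c [0.55758282 0.06656736 0.0905    ] yaw 0.3376375333140511 0.33647844398680543
piv [[ 0.5    0.195  0.12 ]
 [ 0.595 -0.067  0.12 ]] 0.27890089391722694 tips [[ 0.461  0.221  0.12 ]
 [ 0.566 -0.103  0.12 ]] [0.04613121 0.04567752]
yawP 0.34743289849976083
turn 0.6313434337495294
turn -1.0110580577115327
centre from pivots [0.55651894 0.06739829]
edge [0.61500831 0.21620423 0.24318329] 0.020660845577401457 0.15268329193137167 0.15407484601638807 1.7052976577039891
edge [ 0.69484054 -0.01013806  0.24877447] 0.018656882030521876 0.1582744742740351 0.15937028723643254 1.6881316294741684
jar [[ 0.444 -0.022  0.07 ]]
carton [[0.409 0.047 0.028]]
```

>>> arm_command:
  steps:
    - [[0, 0, 0.12, 0, 0, 47, 1], [0, 0, 0.12, 0, 0, 47, 1], [0, 0, 0.12, 0, 0, 47, 1], [0, 0, 0.12, 23, 39, 0, 1], [0, 0, 0.12, 23, 39, 0, 1], [0, 0, 0.12, 23, 39, 0, 1], [0, 0, 0.12, 23, 39, 0, 1], [0, 0, 0.12, 23, 39, 0, 1], [0, 0, 0.12, 23, 39, 0, 1], [0, 0, 0.12, 23, 39, 0, 1], [0, 0, 0.12, 23, 39, 0, 1], [0, 0, 0.12, 23, 39, 0, 1]]

```text
time: 1.3
tool_pos: [0.5011, -0.2272, 0.3633]
orientation: [-1.81, -2.568, 0.0]
wrist_force: [1.7, -0.9, -1.2]
opening: 0.0026
grasp_force: 0.0
```

```bash
cat >s.py <<'E'
from bench import manip
import numpy as np
from scipy.spatial.transform import Rotation as R
s=manip.state();M=R.from_rotvec(s["orientation"]).as_matrix()
print(s["time"],s["tool_pos"].round(4),"yangle",np.arctan2(M[1,1],M[0,1]).round(3),"z",M[:,2].round(3),"q",s["joint_positions"].round(2),"F",s["wrist_force"].round(1),s["opening"],s["grasp_force"])
C=np.array([.557,.067]);a=.342;X=np.array([np.cos(a),np.sin(a)]);Y=np.array([-X[1],X[0]]);v=s["tool_pos"][:2]-C;print("case frame",(v@X).round(4),(v@Y).round(4))
E
python3 s.py
```

```text
1.3 [ 0.5011 -0.2272  0.3633] yangle 0.343 z [-0. -0. -1.] q [ 0.81  0.1  -0.47  1.45  0.05  1.61  0.68] F [ 1.7 -0.9 -1.2] 0.0026402537763698863 0.0
case frame -0.1513 -0.2584
```

>>> arm_command:
  steps:
    - [[0, 0, 0, 23, 38.6, 0, 1], [0, 0, 0, 23, 38.6, 0, 1], [0, 0, 0, 23, 38.6, 0, 1], [0, 0, 0, 23, 38.6, 0, 1], [0, 0, 0, 23, 38.6, 0, 1], [0, 0, 0, 23, 38.6, 0, 1], [0, 0, 0, 23, 38.6, 0, 1], [0, 0, 0, 23, 38.6, 0, 1], [0, 0, 0, 23, 38.6, 0, 1], [0, 0, 0, 0, 0, 0, 1], [0, 0, 0, 0, 0, -40, 1], [0, 0, 0, 0, 0, -40, 1]]

```text
time: 2.5
tool_pos: [0.7081, 0.119, 0.2832]
orientation: [1.814, 2.563, 0.003]
wrist_force: [0.9, -0.4, -0.1]
opening: 0.0007
grasp_force: 0.0
```

```bash
python3 s.py; python3 - <<'E'
from bench import manip
import cv2
a=manip.camera("top")[0][60:260,200:400];b=manip.camera("side")[0][60:260,240:440]
cv2.imwrite("pics/c1.png",cv2.resize(cv2.hconcat([a,b])[:,:,::-1],(800,400),interpolation=cv2.INTER_CUBIC))
E
```

```text
2.5 [0.7081 0.119  0.2832] yangle 0.339 z [ 0.002  0.001 -1.   ] q [ 0.2   0.53 -0.65  1.14  0.31  1.57 -0.04] F [ 0.9 -0.4 -0.1] 0.0007225844985786862 0.0
case frame 0.1598 -0.0017
```

View pics/c1.png

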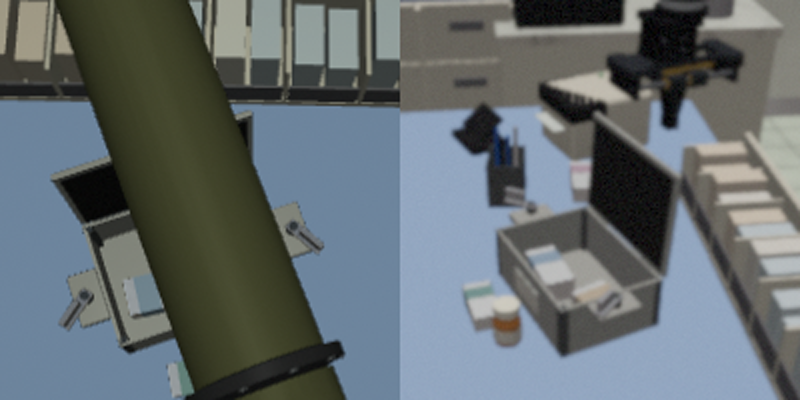

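Shut fingers are at (670,115) in the right half, clear behind the lid, and the arm is clear of the case. Now I push the lid along its arc.

>>> arm_command:
  steps:
    - [[0, 0, 0, 0, 0, -50, 1], [0, 0, 0, -24.5, -8.7, 0, 1], [0, 0, 0, -24.5, -8.7, 0, 1], [0, 0, 0, -25.7, -9.1, 0, 1], [0, 0, 0, -25.7, -9.1, 0, 1], [0, 0, 0, -19, -6.8, -10, 1], [0, 0, 0, -19, -6.8, -10, 1], [0, 0, 0, -15, -5.4, -15.5, 1], [0, 0, 0, -15, -5.4, -15.5, 1], [0, 0, 0, -10.4, -3.7, -20, 1], [0, 0, 0, -10.4, -3.7, -20, 1], [0, 0, 0, 0, 0, 0, 1]]

```text
time: 3.8
tool_pos: [0.5173, 0.05, 0.1427]
orientation: [-1.817, -2.562, 0.003]
wrist_force: [0.8, 0.6, 0.2]
opening: 0.0003
grasp_force: 0.0
```

```bash
python3 s.py; python3 - <<'E'
from bench import manip
import cv2
b=manip.camera("side")[0][110:260,260:460]
cv2.imwrite("pics/c2.png",cv2.resize(b[:,:,::-1],(600,450),interpolation=cv2.INTER_CUBIC))
E
```

```text
3.8 [0.5173 0.05   0.1427] yangle 0.337 z [-0.002 -0.002 -1.   ] q [ 0.49  0.15 -0.68  1.85  0.11  1.17  0.11] F [0.8 0.6 0.2] 0.0002970144802201264 0.0
case frame -0.0431 -0.0027
```

View pics/c2.png

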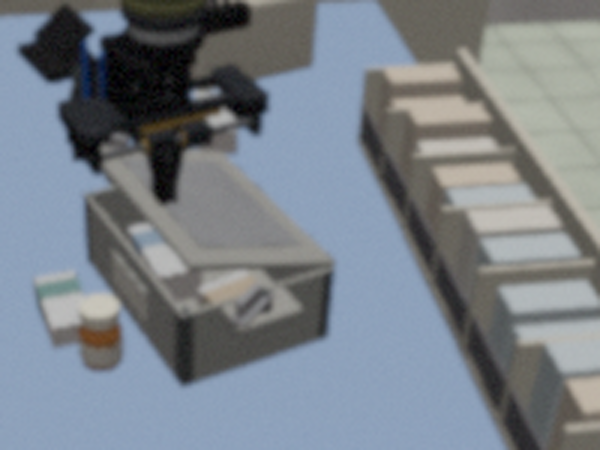

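The fingers rest on the lid at (165,190), and the lid is about 0.3 rad open. I press on down.

>>> arm_command:
  steps:
    - [[0, 0, 0, -4, -1.4, -12, 1], [0, 0, 0, -4, -1.4, -12, 1], [0, 0, 0, 0, 0, -10, 1], [0, 0, 0, 0, 0, -6, 1], [0, 0, 0, 0, 0, -4, 1], [0, 0, 0, 0, 0, -2, 1], [0, 0, 0, 0, 0, 0, 1]]

```text
time: 4.55
tool_pos: [0.5097, 0.048, 0.0987]
orientation: [-1.816, -2.563, 0.005]
wrist_force: [-9.4, -2.2, 21.7]
opening: 0.0006
grasp_force: 10.6
```

```bash
cat >>h.py <<'E'
a=.342;X=np.array([np.cos(a),np.sin(a)]);Y=np.array([-X[1],X[0]]);C=np.array([.557,.067])
def way(left,phis,extra,r=.035):
    # phis: magnitude of swing via the front; mirrored for the right button
    s=1 if left else -1; P=C-.01*X+s*.142*Y; out=[]
    for f,e in zip(phis,extra):
        u=np.array([-np.sin(f),np.cos(f)]);t=np.array([-np.cos(f),-np.sin(f)])
        d=.004+.015*abs(t[0])+.010*abs(t[1])+e; v=r*u-d*t
        out.append(P+v[0]*X+s*v[1]*Y)
    return np.array(out)
E
cat > w.py <<'E'
import sys; from h import *
left=sys.argv[1]=="L"; f0=float(sys.argv[2])
ph=np.linspace(f0,3.0,int((3.0-f0)/.13)+2)
w=way(left,np.r_[f0,ph],np.r_[.015,0*ph]); print((w*1000).round(1).tolist()); print((np.diff(w,axis=0)*1000).round(1).tolist())
E
python3 w.py L .63; python3 w.py R 1.01; python3 s.py
```

```text
[[491.9, 247.7], [483.5, 235.3], [478.8, 232.8], [474.3, 229.4], [470.4, 225.2], [467.1, 220.3], [464.5, 214.7], [462.9, 208.7], [462.2, 202.4], [461.9, 197.5], [461.4, 194.2], [461.2, 190.7], [461.4, 186.8], [462.2, 182.8], [463.6, 178.6], [465.8, 174.4], [468.6, 170.4], [472.3, 166.8], [476.6, 163.5], [481.6, 160.9], [487.1, 159.1]]
[[-8.5, -12.4], [-4.7, -2.6], [-4.4, -3.4], [-4.0, -4.2], [-3.3, -4.9], [-2.6, -5.5], [-1.7, -6.0], [-0.7, -6.3], [-0.3, -4.9], [-0.6, -3.3], [-0.2, -3.6], [0.2, -3.8], [0.8, -4.1], [1.4, -4.2], [2.1, -4.2], [2.9, -4.0], [3.6, -3.7], [4.3, -3.2], [5.0, -2.6], [5.5, -1.8]]
[[601.3, -119.6], [589.6, -110.3], [583.9, -108.5], [578.5, -105.8], [573.4, -102.2], [568.9, -97.6], [565.7, -94.1], [563.2, -92.0], [560.8, -89.3], [558.6, -86.2], [556.6, -82.6], [555.1, -78.4], [554.2, -73.9], [553.9, -69.0], [554.4, -63.8], [555.7, -58.6], [557.9, -53.5], [561.0, -48.6]]
[[-11.8, 9.3], [-5.7, 1.8], [-5.5, 2.7], [-5.1, 3.6], [-4.5, 4.5], [-3.2, 3.5], [-2.5, 2.2], [-2.4, 2.6], [-2.2, 3.1], [-1.9, 3.6], [-1.5, 4.1], [-1.0, 4.6], [-0.3, 4.9], [0.5, 5.1], [1.3, 5.2], [2.2, 5.1], [3.1, 4.9]]
4.55 [0.5097 0.048  0.0987] yangle 0.338 z [-0.003 -0.002 -1.   ] q [ 0.48  0.19 -0.68  1.92  0.13  1.09  0.08] F [-9.4 -2.2 21.7] 0.0005636248523847 10.584316842723638
case frame -0.0509 -0.002
```

>>> arm_command:
  steps:
    - [[0, 0, 0, 0, 0, 40, 1], [0, 0, 0, 0, 0, 40, 1], [0, 0, 0, -3.5, 40, 0, 1], [0, 0, 0, -3.5, 40, 0, 1], [0, 0, 0, -3.5, 40, 0, 1], [0, 0, 0, -3.5, 40, 0, 1], [0, 0, 0, -3.5, 40, 0, 1], [0, 0, 0, 0, 0, -32, 1], [0, 0, 0, 0, 0, -32, 1], [0, 0, 0, 0, 0, 0, 1]]

```text
time: 5.55
tool_pos: [0.4896, 0.2471, 0.1081]
orientation: [-1.811, -2.56, 0.011]
wrist_force: [-0.1, -0.4, 0.6]
opening: 0.0005
grasp_force: 0.0
```

```bash
python3 s.py; python3 - <<'E'
from bench import manip
import cv2
a=manip.camera("top")[0][110:260,200:400];b=manip.camera("side")[0][110:260,240:440]
cv2.imwrite("pics/c3.png",cv2.resize(cv2.hconcat([a,b])[:,:,::-1],(800,300),interpolation=cv2.INTER_CUBIC))
E
```

```text
5.55 [0.4896 0.2471 0.1081] yangle 0.339 z [-0.009 -0.003 -1.   ] q [ 0.19  0.3  -0.81  1.81  0.23  1.14 -0.36] F [-0.1 -0.4  0.6] 0.0005096475321737678 0.0
case frame -0.0031 0.1923
```

View pics/c3.png

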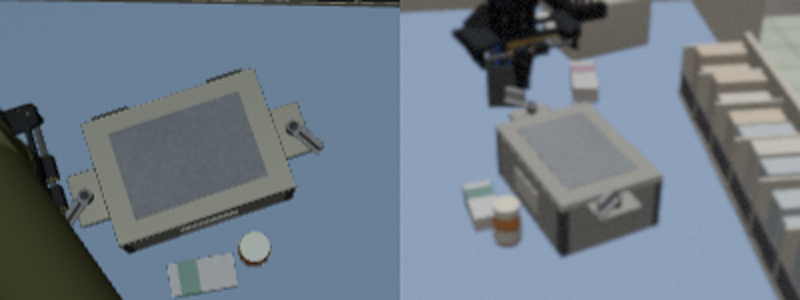

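The lid is shut flat, both bars are unmoved, and the fingers are behind the left bar. I swing it now.

>>> arm_command:
  steps:
    - [[0, 0, 0, -6, -12, 4, 1], [0, 0, 0, -4.7, -2.6, 0, 1], [0, 0, 0, -4.4, -3.4, 0, 1], [0, 0, 0, -4, -4.2, 0, 1], [0, 0, 0, -3.3, -4.9, 0, 1], [0, 0, 0, -2.6, -5.5, 0, 1], [0, 0, 0, -1.7, -6, 0, 1], [0, 0, 0, -0.7, -6.3, 0, 1], [0, 0, 0, -0.3, -4.9, 0, 1], [0, 0, 0, -0.6, -3.3, 0, 1], [0, 0, 0, -0.2, -3.6, 0, 1], [0, 0, 0, 0, 0, 0, 1]]

```text
time: 6.85
tool_pos: [0.4642, 0.191, 0.1164]
orientation: [-1.817, -2.563, 0.002]
wrist_force: [-0.7, 1.0, -0.1]
opening: 0.0003
grasp_force: 0.6
```

```bash
python3 s.py
```

```text
6.85 [0.4642 0.191  0.1164] yangle 0.337 z [-0.001 -0.001 -1.   ] q [ 0.32  0.16 -0.81  1.92  0.13  1.12 -0.21] F [-0.7  1.  -0.1] 0.00028824825563609466 0.591923120955471
case frame -0.0459 0.1479
```

>>> arm_command:
  steps:
    - [[0, 0, 0, -1.8, -3.8, -2, 1], [0, 0, 0, 0, -4.1, -2, 1], [0, 0, 0, 1.4, -4.2, 0, 1], [0, 0, 0, 2.1, -4.2, 0, 1], [0, 0, 0, 2.9, -4, 0, 1], [0, 0, 0, 3.6, -3.7, 0, 1], [0, 0, 0, 4.3, -3.2, 0, 1], [0, 0, 0, 5, -2.6, 0, 1], [0, 0, 0, 5.5, -1.8, 0, 1], [0, 0, 0, 0, 0, 0, 1]]

```text
time: 7.85
tool_pos: [0.4885, 0.1593, 0.1125]
orientation: [1.817, 2.562, 0.0]
wrist_force: [-0.8, -0.5, -0.7]
opening: 0.0004
grasp_force: 0.0
```

```bash
python3 s.py; python3 - <<'E'
from bench import manip
import cv2
a=manip.camera("top")[0][110:260,200:400];b=manip.camera("side")[0][110:260,240:440]
cv2.imwrite("pics/c4.png",cv2.resize(cv2.hconcat([a,b])[:,:,::-1],(800,300),interpolation=cv2.INTER_CUBIC))
E
```

```text
7.85 [0.4885 0.1593 0.1125] yangle 0.337 z [ 0.001 -0.    -1.   ] q [ 0.36  0.19 -0.78  1.9   0.15  1.11 -0.15] F [-0.8 -0.5 -0.7] 0.0003500465817979546 0.0
case frame -0.0336 0.1099
```

View pics/c4.png

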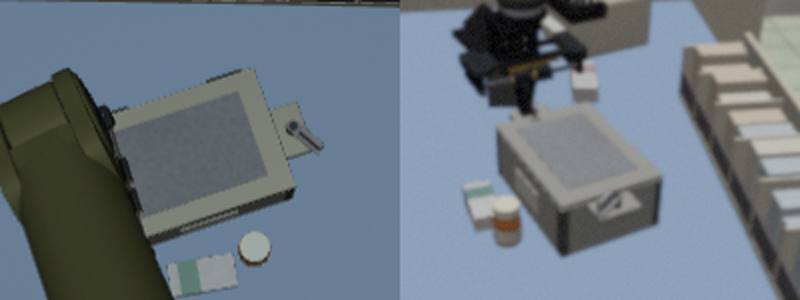

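Fingers have swung the left bar in, with the fingertip at (525,100) in the right half. Now I straddle the rib and squeeze it to square it.

>>> arm_command:
  steps:
    - [[0, 0, 0, -3, -1, 0, 1], [0, 0, 0, 0, 0, 40, 1], [0, 0, 0, 27, 4, 0, 0], [0, 0, 0, 0, 0, 0, 0], [0, 0, 0, 0, 0, 0, 0], [0, 0, 0, 0, 0, 0, 0], [0, 0, 0, 0, 0, -25, 0], [0, 0, 0, 0, 0, -17, 0], [0, 0, 0, 0, 0, 0, 0]]

```text
time: 8.85
tool_pos: [0.5086, 0.1621, 0.1079]
orientation: [-1.813, -2.561, 0.007]
wrist_force: [-1.0, 0.1, 0.8]
opening: 0.0418
grasp_force: 0.0
```

```bash
python3 s.py
```

```text
8.85 [0.5086 0.1621 0.1079] yangle 0.339 z [-0.006 -0.001 -1.   ] q [ 0.34  0.25 -0.78  1.85  0.19  1.12 -0.17] F [-1.   0.1  0.8] 0.04183932573660436 0.0
case frame -0.0137 0.1059
```

>>> arm_command:
  steps:
    - [[0, 0, 0, 3, 1.2, 2, 0], [0, 0, 0, 0, 0, 0, 0], [0, 0, 0, 0, 0, 0, 1], [0, 0, 0, 0, 0, 0, 1], [0, 0, 0, 0, 0, 0, 1], [0, 0, 0, 0, 0, 0, 1], [0, 0, 0, 0, 0, 0, 1], [0, 0, 0, 0, 0, 0, 1]]

```text
time: 9.65
tool_pos: [0.5138, 0.1635, 0.1124]
orientation: [-1.816, -2.563, 0.003]
wrist_force: [-3.3, -2.8, 2.6]
opening: 0.0074
grasp_force: 30.0
```

```bash
python3 s.py
```

```text
9.65 [0.5138 0.1635 0.1124] yangle 0.338 z [-0.002 -0.001 -1.   ] q [ 0.33  0.25 -0.78  1.84  0.2   1.13 -0.17] F [-3.3 -2.8  2.6] 0.007402486482195814 29.99081790447235
case frame -0.0083 0.1054
```

>>> arm_command:
  steps:
    - [[0, 0, 0, 0, 0, 0, 0], [0, 0, 0, 0, 0, 0, 0], [0, 0, 0, 0, 0, 0, 0], [0, 0, 0, 0, 0, 40, 0], [0, 0, 0, 0, 0, 30, 0], [0, 0, 0, 12.5, -40.5, 0, 1], [0, 0, 0, 12.5, -40.5, 0, 1], [0, 0, 0, 12.5, -40.5, 0, 1], [0, 0, 0, 12.5, -40.5, 0, 1], [0, 0, 0, 12.5, -40.5, 0, 1], [0, 0, 0, 12.5, -40.5, 0, 1], [0, 0, 0, 12.5, -40.5, 0, 1]]

```text
time: 10.85
tool_pos: [0.6027, -0.1208, 0.1828]
orientation: [1.815, 2.563, 0.001]
wrist_force: [-0.7, 0.9, -1.1]
opening: 0.0015
grasp_force: 0.0
```

>>> arm_command:
  steps:
    - [[0, 0, 0, 0, 0, 0, 1], [0, 0, 0, 0, 0, -40, 1], [0, 0, 0, 0, 0, -28, 1], [0, 0, 0, 0, 0, 0, 1], [0, 0, 0, 0, 0, 0, 1]]

```text
time: 11.35
tool_pos: [0.6022, -0.1187, 0.1149]
orientation: [-1.815, -2.564, -0.001]
wrist_force: [-0.1, 0.2, 1.4]
opening: 0.0007
grasp_force: 0.0
```

```bash
python3 s.py; python3 - <<'E'
from bench import manip
import cv2
a=manip.camera("top")[0][110:260,200:400];b=manip.camera("side")[0][110:260,240:440]
cv2.imwrite("pics/c5.png",cv2.resize(cv2.hconcat([a,b])[:,:,::-1],(800,300),interpolation=cv2.INTER_CUBIC))
E
```

```text
11.35 [ 0.6022 -0.1187  0.1149] yangle 0.339 z [ 0.     0.001 -1.   ] q [ 0.63  0.38 -0.59  1.66  0.22  1.17  0.33] F [-0.1  0.2  1.4] 0.0006948779084392928 0.0
case frame -0.0197 -0.1901
```

View pics/c5.png

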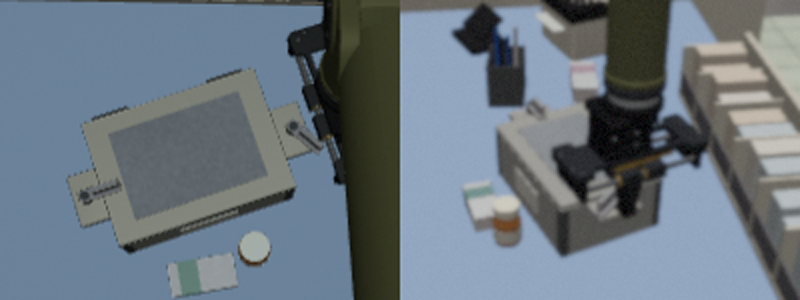

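The left bar now points inward across the lid, from (85,196) to (121,185), parallel to the lid's front edge. The fingers are behind the right bar, so I swing it.

>>> arm_command:
  steps:
    - [[0, 0, 0, -12.5, 9, -2, 1], [0, 0, 0, -5.7, 1.8, 0, 1], [0, 0, 0, -5.5, 2.7, 0, 1], [0, 0, 0, -5.1, 3.6, 0, 1], [0, 0, 0, -4.5, 4.5, 0, 1], [0, 0, 0, -3.2, 3.5, 0, 1], [0, 0, 0, -2.5, 2.2, 0, 1], [0, 0, 0, -2.4, 2.6, 0, 1], [0, 0, 0, -2.2, 3.1, 0, 1], [0, 0, 0, 0, 0, 0, 1]]

```text
time: 12.45
tool_pos: [0.5578, -0.0858, 0.1124]
orientation: [-1.815, -2.563, 0.001]
wrist_force: [0.3, -0.7, -0.4]
opening: 0.0008
grasp_force: 0.3
```

```bash
python3 s.py
```

```text
12.45 [ 0.5578 -0.0858  0.1124] yangle 0.339 z [-0.001  0.    -1.   ] q [ 0.65  0.28 -0.62  1.78  0.18  1.14  0.31] F [ 0.3 -0.7 -0.4] 0.0008039615524063801 0.28902070383992395
case frame -0.0505 -0.1442
```

>>> arm_command:
  steps:
    - [[0, 0, 0, -1.5, 3.6, 0, 1], [0, 0, 0, -1.3, 4.1, 0, 1], [0, 0, 0, -1, 4.6, 0, 1], [0, 0, 0, -0.3, 4.9, 0, 1], [0, 0, 0, 0.5, 5.1, 0, 1], [0, 0, 0, 1.3, 5.2, 0, 1], [0, 0, 0, 2.2, 5.1, 0, 1], [0, 0, 0, 3.1, 4.9, 0, 1], [0, 0, 0, 0, 0, 0, 1], [0, 0, 0, -3, -1, 0, 1], [0, 0, 0, 0, 0, 40, 1]]

```text
time: 13.55
tool_pos: [0.554, -0.0497, 0.1479]
orientation: [-1.81, -2.555, 0.007]
wrist_force: [0.3, -1.3, -0.0]
opening: 0.0006
grasp_force: 0.0
```

```bash
python3 s.py
```

```text
13.55 [ 0.554  -0.0497  0.1479] yangle 0.338 z [-0.011  0.002 -1.   ] q [ 0.61  0.24 -0.65  1.76  0.15  1.21  0.26] F [ 0.3 -1.3 -0. ] 0.0005893432626252371 0.0
case frame -0.042 -0.1089
```

>>> arm_command:
  steps:
    - [[0, 0, 0, 27, 15, 0, 0], [0, 0, 0, 0, 0, 0, 0], [0, 0, 0, 0, 0, 0, 0], [0, 0, 0, 0, 0, 0, 0]]

```text
time: 13.95
tool_pos: [0.5843, -0.0352, 0.1518]
orientation: [-1.816, -2.562, 0.002]
wrist_force: [-0.2, -0.1, -0.0]
opening: 0.0248
grasp_force: 0.0
```

```bash
python3 s.py
```

```text
13.95 [ 0.5843 -0.0352  0.1518] yangle 0.338 z [-0.002 -0.    -1.   ] q [ 0.57  0.29 -0.65  1.69  0.19  1.22  0.21] F [-0.2 -0.1 -0. ] 0.024760245536058424 0.0
case frame -0.0085 -0.1054
```

Position is good. I wait for the fingers to open, go down, squeeze, release and leave towards the right rear.

>>> arm_command:
  steps:
    - [[0, 0, 0, 0, 0, 0, 0], [0, 0, 0, 0, 0, 0, 0], [0, 0, 0, 0, 0, -20, 0], [0, 0, 0, 0, 0, -20, 0], [0, 0, 0, 0, 0, 0, 0], [0, 0, 0, 0, 0, 0, 1], [0, 0, 0, 0, 0, 0, 1], [0, 0, 0, 0, 0, 0, 1], [0, 0, 0, 0, 0, 0, 1], [0, 0, 0, 0, 0, 0, 1], [0, 0, 0, 0, 0, 0, 1]]

```text
time: 15.05
tool_pos: [0.5864, -0.0344, 0.1129]
orientation: [1.814, 2.562, 0.003]
wrist_force: [0.2, 1.7, -1.7]
opening: 0.0073
grasp_force: 29.8
```

>>> arm_command:
  steps:
    - [[0, 0, 0, 0, 0, 0, 0], [0, 0, 0, 0, 0, 0, 0], [0, 0, 0, 0, 0, 0, 0], [0, 0, 0, 0, 0, 40, 0], [0, 0, 0, 0, 0, 40, 0], [0, 0, 0, 0, 0, 40, 0], [0, 0, 0, 0, -40, 0, 0], [0, 0, 0, 0, -40, 0, 0], [0, 0, 0, 0, -40, 0, 0], [0, 0, 0, 0, -40, 0, 0], [0, 0, 0, 0, -40, 0, 0], [0, 0, 0, 0, -40, 0, 0]]

```text
time: 16.25
tool_pos: [0.5851, -0.2766, 0.2327]
orientation: [1.816, 2.563, -0.0]
wrist_force: [-0.1, 0.7, -0.2]
opening: 0.0434
grasp_force: 0.0
```

```bash
python3 s.py; python3 - <<'E'
from bench import manip
import cv2
a=manip.camera("top")[0][110:260,220:370]
cv2.imwrite("pics/c6.png",cv2.resize(a[:,:,::-1],(600,600),interpolation=cv2.INTER_CUBIC))
E
```

```text
16.25 [ 0.5851 -0.2766  0.2327] yangle 0.338 z [ 0. -0. -1.] q [ 0.81  0.36 -0.53  1.43  0.18  1.4   0.61] F [-0.1  0.7 -0.2] 0.04344913713353207 0.0
case frame -0.0887 -0.3332
```

View pics/c6.png

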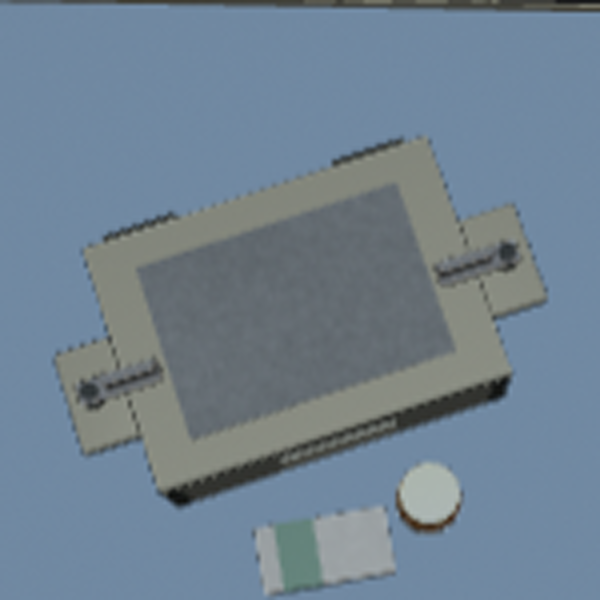

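The lid is shut. The left bar runs (90,392) to (160,368) and the right bar (508,252) to (437,276). Both are within about 0.02 rad of the lid edge slope, and the carton and jar have not moved.

```bash
python3 -c "
from bench import manip
print(manip.finish_job())"
```

```text
the job is handed in; nothing more can be done
None
```

The lid is fully shut, both turnbuttons were then turned in square across its edge, and the job is handed in at about 16 s; I saw nothing else moved in the pictures, though the last one showed only the case, carton_a and the jar.

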